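Pulse the grinder: switch on, fit the bayonet lid, hold it half-way

TASK

Turn the rotary switch handle on the grinder clockwise from off to on, then take the lid off the coaster, drop it fully home in the grinder's collar with its lugs through the two slots, and twist it clockwise to the half-way tick, the pulse position, short of the lock click. A spring would turn it back, so finish while still gripping the lid there, and never let it reach the click; leave the mug, bowl and canister where they stand.

Things in the scene. Friction and masses are not known exactly. Their poses are not given: they have to be found in the camera images.
- grinder: Fixed grinder: black round column (radius 62 mm, shoulder 95 mm up) with a steel bayonet collar on top (outer radius 50 mm, top 118 mm up), and a low switch pod (50 mm high) on its +y side. Origin: foot of the column's axis, z up. White ticks on the shoulder show, for each lug, entry (short), half-way (long) and lock (short).
- mouth (a point): Centre of the collar's top face, 118 mm above the stool, axes as the grinder's. Round opening of radius 29 mm with two entry slots, 16 mm wide, out to radius 37 mm, on the +x and -x sides; lip 6 mm thick. Under it the lugs turn only clockwise (from above): entry 0 deg, half-way tick 40 deg, lock click about 82 deg. Click balls begin to resist at about 48 deg.
- power_grip (a point): Grip point of the rotary switch handle: on its upright axis, 76 mm above the stool, 125 mm from mouth's axis along mouth's +y. The handle is an upright bar 46 x 12 mm, its top 10 mm above this point, its foot (disc of radius 27 mm) 20 mm below. This frame's x runs along the bar and turns with it; at off it lies along mouth's x.
- power (a joint): Angle of the switch handle in rad: 0 off, 1.05 on, both hard stops; grows clockwise seen from above. An over-centre mechanism (about 0.09 N m at the stops, none half-way) snaps it to the nearer stop.
- lid_grip (a point): Grip point of the loose lid (about 130 g), z up: in its grip bar, 41 mm above the lid's underside. Bar 50 mm along x, 14 mm wide, top 12 mm above this point; steel cap's upper face (radius 44 mm) 22 mm below it. Under the cap a plug, radius 26 mm, 14 mm deep; at its lower end two lugs 12 mm wide, 6 mm tall, out to radius 34 mm along +x and -x. Half-turn symmetric; starts on the coaster.
- lid_seat (a point): Centre of the underside of the lid's cap, 27 mm below lid_grip; it coincides with mouth when the lid is fully home (cap lying on the collar).
- interlock (a joint): Angle (rad) of the sprung ring inside the collar that the lugs push: 0 at rest, grows clockwise from above, about 1.37 at the lock click. A lug meets it about 0.07 rad after entry, so it reads the lid's turn from entry less 0.07. Its spring pulls back with 0.02 N m at rest, 0.11 N m half-way. A grey pointer outside the collar turns with it.
- coaster: Wooden coaster under the lid, fixed, radius 52 mm, 10 mm thick; origin at the centre of its underside.
- mug: Stainless steel mug, radius 38 mm, 85 mm tall, with a handle; bystander. Origin at the centre of its underside.
- bowl: White ceramic bowl, rim radius 65 mm, 55 mm tall; bystander. Origin at the centre of its underside.
- canister: Grey lidded canister, radius 47 mm, 140 mm tall with its knob; bystander. Origin at the centre of its underside.
There are look-alikes about, which are no part of the job. What is shaped like the part that bears lid_grip but turquoise is not meant.

How it is judged:
By the outcome, as a careful person would: the job done as asked, in the order asked, and still so for the second after the job is handed in, while the arm keeps its last pose, push and grip.
It also fails if it takes over 51 s, if anything falls off the work surface, if the arm or the gripper's body presses on something with over 40 N, if the wrist force passes 120 N, or if a joint passes its speed limit or range.

ROBOT

A 6-joint arm with a two-finger parallel gripper is mounted at the origin on the work surface. World frame = base frame: x ahead of the robot, y to its left, z up, the work surface at z = 0. Lengths are in m, angles in degrees, forces in N, time in s.
With the tool pointing down it reaches from about 0.275 to 0.75 m from the base axis. Payload 10.2 kg.
Tool frame: the origin (TCP) lies at the very end of the fingers, on their centre line; the grasp point (between the pads) lies 19 mm behind it (r.pinch_z is the distance from the TCP to the grasp point, in m); y points along the fingers, z is the direction in which the jaws open and shut, and the axes are right-handed (so a half turn about y gives the same grasp; the last joint's range is limited). The gripper opens to 85 mm and grips with 20 to 120 N. Pads are 22 mm wide; open, the fingers measure 114 mm over their backs; the gripper's body (76 mm by 85 mm) begins 54 mm behind the grasp point. The pads swing forward as they close: fully open they stand 13 mm farther back than shut.
Start: joints at [62.143, 17.928, 85.812, -0, 76.261, -12.8], TCP at [0.136, 0.507, 0.231] pointing down, gripper open.
Joint ranges: [-168.41, 168.41], [-55.51, 124.54], [10.69, 146.95], [-70.63, 250.63], [1, 178], [-165.06, 165.06]. Speed limits (degrees/s): [136.94, 136.94, 172.46, 180, 180, 180].

INTERFACE

Orientations are given as [roll, pitch, yaw] about the fixed x, y, z axes, in that order (R = Rz(yaw) Ry(pitch) Rx(roll)).
In Python, from cell import r gives the robot as it stands. The module is installed in compiled form; this text tells all that it offers.
- The arm moves only by the tool step_arm, never from a script. Its argument "steps" is a list of rows, each a list of 4 numbers: the shift along the tool's x, y, z in cm, then the turn about the tool's y in degrees. In form: [[dx, dy, dz, yaw], ...]. A call has 1 to 8 rows; each row shifts and turns the pose as measured when the row begins, along the tool's axes as they then stand; what a row does not reach is not made up. A row lasts 1/8 s, in which the tool goes at most 62.5 mm and 10.7 degrees, less where a joint would pass 70% of its speed; a pose out of reach is approached as far as the arm can. A call with a gripper value outside its range is refused whole. "hand" is the finger opening in cm, from 0 to 8.54, set as the call begins (left out, the last holds). The fingers move at their own pace and stop on an object; "force" is the grip in N (left out, the last holds). Time passes only in rows, so rows that do not move let the fingers close. It gives the time, the measured TCP pose, the force and the opening at its end, in the units of the state.
- r.read_state(): the state, without advancing time (a new reading comes with each control period).
- r.read_camera(name): name is "scene" or "top" or "wrist"; returns a dict with "img" (400x640x3 uint8, red, green, blue), "range_z" (400x640 float32, m along the optical axis (not along the pixel's ray), 0 where there is no reading), "fovy" (degrees; the focal length in pixels is half the picture's height over the tangent of half this angle, whatever the lens; pixels are square), "cx", "cy" (the principal point, pixels), "R" (3x3) and "t" (3): a world point X has camera coordinates R X + t. Camera axes: x right, y down, z forward; pixel columns grow to the right and rows downward; lengths in m; the calibration is good to about 2 mm. A picture is of the moment at which its call begins.
- r.sign_off(): hands the job in, once; it reports no verdict.
The state is a dict: "time": time; "joints": joint angles; "dq": joint speeds; "effort": joint torques, N m; "tcp_pos": TCP position; "tool_rot": TCP orientation; "contact_force": force on the tool from outside, world axes, zero at the start; "torque": the same for the moment, N m; "opening": opening from 0.0 (shut) to 1.0 (fully open).
Only numpy, scipy, OpenCV 4.12 (cv2) and the standard library are available. Lean on these libraries where they do the work, as an engineer would, in place of code of your own. Each camera call takes 0.05 s, during which the arm holds its last target.

## Working session

There is one attempt and no reset: what is moved stays moved. The work goes in short steps, Python scripts to look and compute and a tool call to move; the robot and the scene stay as the last step left them, time stands still between calls to the robot, and variables do not carry over. Pictures are saved under pics/ and viewed, and the job is handed in when it is done.

Besides the shell and the picture viewer there is one more tool, called after "Call:" as name(argument=value, ...) on one line, values as JSON. step_arm: Moves the arm, as the interface text tells. Its arguments: {"type":"object","properties":{"steps":{"type":"array","items":{"type":"array","items":{"type":"number"}}},"hand":{"type":"number"},"force":{"type":"number"}},"required":["steps"]}

```bash
mkdir -p pics; cat > h.py <<'E'
from cell import r
import numpy as np, cv2
def cam(n):
    return r.read_camera(n)
def save(c,name,crop=None,s=1):
    im=c["img"][:,:,::-1]
    if crop: im=im[crop[1]:crop[3],crop[0]:crop[2]]
    im=cv2.resize(im,None,fx=s,fy=s,interpolation=cv2.INTER_CUBIC)
    cv2.imwrite("pics/"+name+".png",im)
def cloud(c):
    f=200/np.tan(np.radians(c["fovy"])/2)
    v,u=np.mgrid[0:400,0:640]
    z=c["range_z"]
    P=np.stack([(u-c["cx"])*z/f,(v-c["cy"])*z/f,z],-1)
    W=(P-c["t"])@c["R"]
    W[z==0]=np.nan
    return W
def ray(c,u,v,h):
    f=200/np.tan(np.radians(c["fovy"])/2)
    d=np.array([(u-c["cx"])/f,(v-c["cy"])/f,1])@c["R"]
    o=-np.array(c["t"])@c["R"]
    return o+d*(h-o[2])/d[2]
def proj(c,X):
    f=200/np.tan(np.radians(c["fovy"])/2)
    p=c["R"]@np.array(X)+c["t"]
    return p[0]/p[2]*f+c["cx"],p[1]/p[2]*f+c["cy"]
E
python3 - <<'E'
from h import *
for n in ["scene","top","wrist"]:
    c=cam(n); save(c,n+"0"); np.save(n+"0.npy",c,allow_pickle=True)
    print(n,c["fovy"],-np.array(c["t"])@c["R"])
s=r.read_state(); print(s, r.pinch_z)
E
```

```text
scene 53.09860976289116 [ 1.01324965 -0.40613108  1.1186671 ]
top 47.906610442236314 [ 0.27940086 -0.06134145  1.10242909]
wrist 71.77280038442403 [0.06161563 0.52649531 0.37397438]
{'time': 0.15, 'joints': array([ 6.21452798e+01,  1.79528181e+01,  8.58426819e+01,  1.33744806e-03,
        7.62623219e+01, -1.28001108e+01]), 'dq': array([-0.00263944, -0.00563408, -0.16656165, -0.04647128,  0.00515886,
        0.07316917]), 'effort': array([ 2.81133944e-03, -4.12369788e+01, -2.59795886e+01, -7.69647727e-05,
        3.19547245e-03, -6.23243707e-06]), 'tcp_pos': array([0.13628005, 0.50680637, 0.23086868]), 'tool_rot': array([-9.00560973e+01,  1.40770662e-02, -1.50549345e+01]), 'contact_force': array([ 0.77837094, -0.00960029,  0.20093252]), 'torque': array([ 0.00297548,  0.0084165 , -0.00119722]), 'opening': 0.9975422955366724} 0.0187
```

View pics/scene0.png

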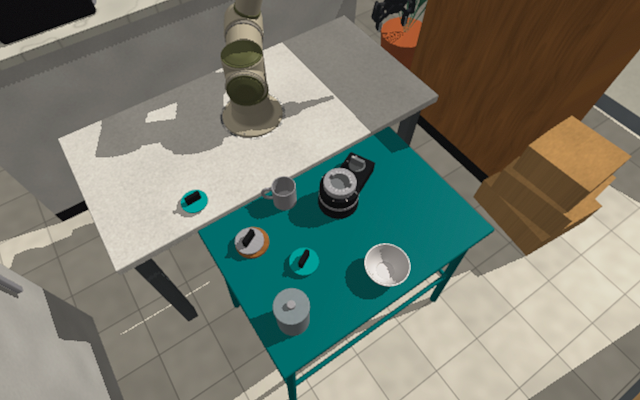

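View pics/top0.png

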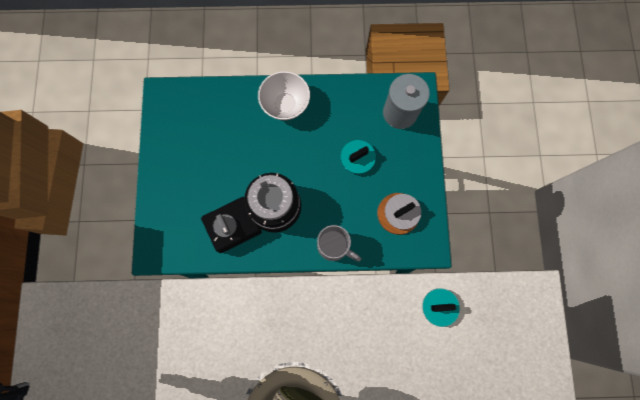

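View pics/wrist0.png

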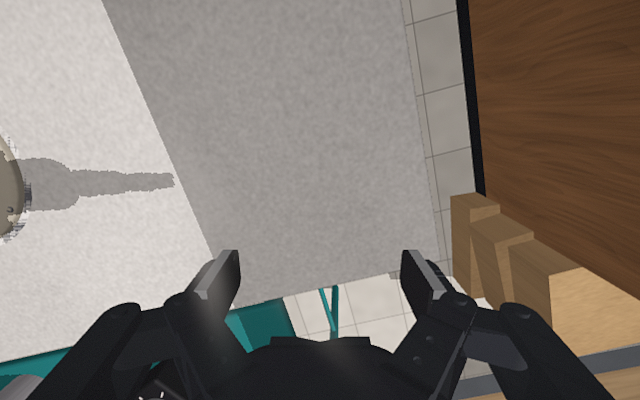

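Lid candidates in the top picture are a steel-cap lid on the wooden coaster (403,211), a turquoise one on the stool (358,156) and a turquoise one on the bench (441,308). The steel one on the coaster is ours. The grinder is at (271,196), with its switch at (224,226).

```bash
python3 - <<'E'
from h import *
c=np.load("top0.npy",allow_pickle=True).item()
W=cloud(c)
for u,v in [(170,150),(300,250),(300,350),(403,213),(400,213),(413,222),(385,225),(271,178),(271,197),(224,226),(240,215),(333,242),(285,100),(411,90),(358,156)]:
    print((u,v),W[v,u].round(4))
save(c,"gr",(190,160,310,260),6); save(c,"lid",(370,180,440,245),8)
E
```

```text
(170, 150) [6.435e-01 3.075e-01 4.000e-04]
(300, 250) [ 0.3812 -0.0206 -0.0006]
(300, 350) [ 0.1485 -0.0173  0.0021]
(403, 213) [ 0.456  -0.2652  0.0647]
(400, 213) [ 0.4568 -0.2588  0.0614]
(413, 222) [ 0.4396 -0.2951  0.0287]
(385, 225) [ 0.4368 -0.2302  0.0086]
(271, 178) [0.5343 0.0383 0.1153]
(271, 197) [0.4929 0.0395 0.1037]
(224, 226) [0.4323 0.1491 0.0818]
(240, 215) [0.4628 0.1187 0.0479]
(333, 242) [ 0.3986 -0.1017  0.0023]
(285, 100) [0.7732 0.0129 0.0022]
(411, 90) [ 0.7301 -0.2866  0.1396]
(358, 156) [ 0.602  -0.1671  0.0493]
```

View pics/gr.png

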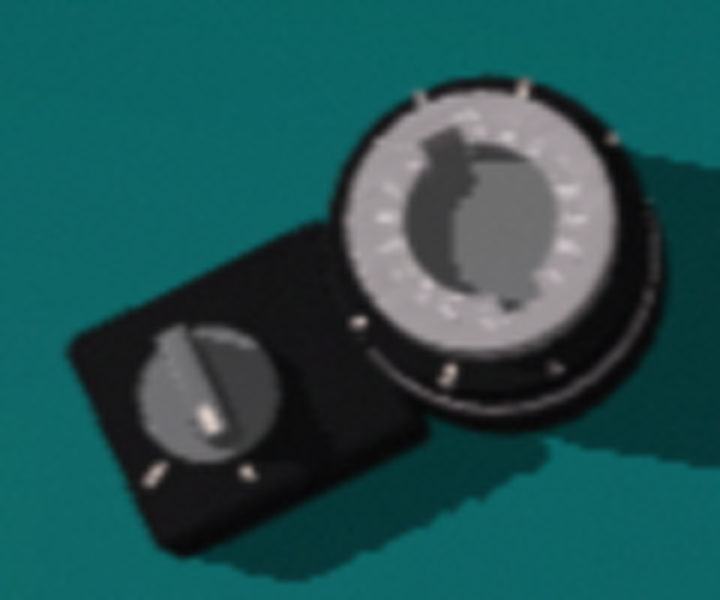

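View pics/lid.png

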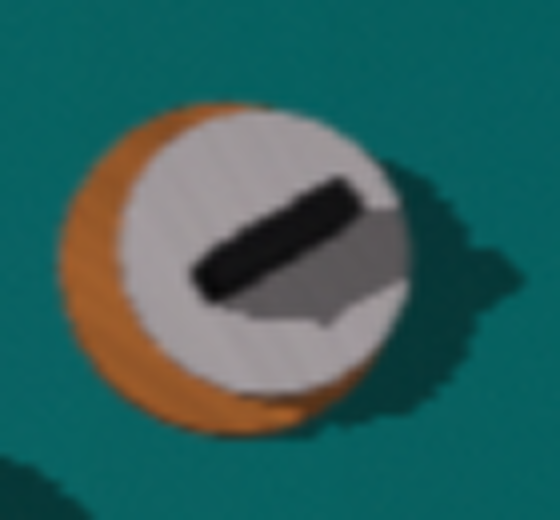

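```bash
cat > meas.py <<'E'
from h import *
from scipy.optimize import least_squares
def circ_fit(c,u0,v0,h,R,k=70,lo=None,hi=None,name=None):
    pass
E
python3 - <<'E'
from h import *
from scipy.optimize import least_squares
for n in ["top","scene"]:
    c=np.load(n+"0.npy",allow_pickle=True).item(); W=cloud(c)
    def region(x,y,rad,zl,zh):
        m=(np.hypot(W[...,0]-x,W[...,1]-y)<rad)&(W[...,2]>zl)&(W[...,2]<zh)
        return m
    def onplane(m,h):
        v,u=np.nonzero(m); return np.array([ray(c,a,b,h)[:2] for a,b in zip(u,v)])
    # collar: enclosing circle
    m=region(0.5,0.03,0.08,0.112,0.124); P=onplane(m,0.118)
    (a,b),R=cv2.minEnclosingCircle(P.astype(np.float32)); print(n,"collar",a,b,R,len(P),np.median(W[m][:,2]))
    m=region(0.43,0.147,0.04,0.076,0.095); P=onplane(m,0.086); 
    rc=cv2.minAreaRect((P*1000).astype(np.float32)); print("bar",rc,len(P),np.median(W[m][:,2]))
    e=np.linalg.eigh(np.cov(P.T)); print(P.mean(0),np.degrees(np.arctan2(*e[1][::-1,1])))
    m=region(0.45,-0.26,0.06,0.022,0.036); P=onplane(m,0.029)
    (a,b),R=cv2.minEnclosingCircle(P.astype(np.float32)); print("cap",a,b,R,len(P),np.median(W[m][:,2]))
    m=region(0.45,-0.26,0.06,0.055,0.075); P=onplane(m,0.063)
    rc=cv2.minAreaRect((P*1000).astype(np.float32)); print("lidbar",rc,len(P),np.median(W[m][:,2]))
    e=np.linalg.eigh(np.cov(P.T)); print(P.mean(0),np.degrees(np.arctan2(*e[1][::-1,1])))
E
```

```text
top collar 0.4914412200450897 0.039854712784290314 0.0500490739941597 976 0.11701928369452738
bar ((437.5787658691406, 151.76071166992188), (47.07855224609375, 12.968538284301758), 24.565553665161133) 115 0.08539052319566967
[0.43714684 0.15185641] -154.11889970125762
cap 0.4669368863105774 -0.27232080698013306 0.0439562164247036 817 0.028050262754500736
lidbar ((466.4504699707031, -271.5316467285156), (13.932097434997559, 50.24974060058594), 28.3078670501709) 125 0.061737446286359125
[ 0.4665149  -0.27152162] 118.48299566986684
scene collar 0.4944247007369995 0.04098378121852875 0.05249388515949249 503 0.11919892927276833
bar ((440.67913818359375, 151.5074920654297), (48.464073181152344, 19.30014991760254), 22.756351470947266) 70 0.08542077513560335
[0.44010902 0.15222209] -158.06639453205196
cap 0.46764618158340454 -0.27088692784309387 0.044314704835414886 450 0.030678339225168355
lidbar ((470.2562561035156, -272.251953125), (15.841136932373047, 51.21477508544922), 28.916383743286133) 85 0.06342255236041038
[ 0.46950209 -0.27163218] 118.09463858295639
```

```bash
cat > plan.py <<'E'
from h import *
from scipy.spatial.transform import Rotation as Ro
def plan(x,y,z,yaw,maxmm=45,maxdeg=9.5,n=None):
    s=r.read_state(); p=np.array(s["tcp_pos"]); e=s["tool_rot"]
    R=Ro.from_euler("xyz",e,degrees=True).as_matrix()
    yw=np.degrees(np.arctan2(R[1,0],R[0,0]))
    D=np.array([x,y,z])-p; dy=(yaw-yw+180)%360-180
    N=n or int(max(1,np.ceil(np.linalg.norm(D)*1000/maxmm),np.ceil(abs(dy)/maxdeg)))
    rows=[]
    for i in range(N):
        Ri=Ro.from_euler("xyz",[-90,0,yw+dy*i/N],degrees=True).as_matrix()
        if i==0: Ri=R
        rows.append([*[round(float(q),1 if np.linalg.norm(D)>0.03 else 2) for q in Ri.T@(D/N)*100],round(-dy/N,1)])
    print("t",round(s["time"],2),"tcp",p.round(4),"rot",np.round(e,2),"F",s["contact_force"].round(2),"T",s["torque"].round(3),"op",round(s["opening"],3))
    print("D",(D*1000).round(1),"dyaw",round(dy,2),N); print(rows)
E
python3 -c "
from plan import *
plan(0.4377,0.1518,0.20,25.9)"
```

```text
t 0.15 tcp [0.1363 0.5068 0.2309] rot [-9.006e+01  1.000e-02 -1.505e+01] F [ 0.78 -0.01  0.2 ] T [ 0.003  0.008 -0.001] op 0.998
D [ 301.4 -355.   -30.9] dyaw 40.95 11
[[3.5, 0.3, -2.4, np.float64(-3.7)], [3.3, 0.3, -2.6, np.float64(-3.7)], [3.1, 0.3, -2.8, np.float64(-3.7)], [3.0, 0.3, -3.0, np.float64(-3.7)], [2.7, 0.3, -3.2, np.float64(-3.7)], [2.5, 0.3, -3.4, np.float64(-3.7)], [2.3, 0.3, -3.5, np.float64(-3.7)], [2.1, 0.3, -3.7, np.float64(-3.7)], [1.8, 0.3, -3.8, np.float64(-3.7)], [1.6, 0.3, -3.9, np.float64(-3.7)], [1.3, 0.3, -4.0, np.float64(-3.7)]]
```

Call:
step_arm(steps=[[3.5,0.3,-2.4,-3.7],[3.3,0.3,-2.6,-3.7],[3.1,0.3,-2.8,-3.7],[3.0,0.3,-3.0,-3.7],[2.7,0.3,-3.2,-3.7],[2.5,0.3,-3.4,-3.7],[2.3,0.3,-3.5,-3.7],[2.1,0.3,-3.7,-3.7]], hand=4.5, force=40)

```text
time: 1.15
tcp_pos: [0.361, 0.2447, 0.2051]
tool_rot: [-90.1, 0.1, 15.8]
contact_force: [0.2, -0.3, -0.3]
opening: 0.524
```

```bash
python3 -c "
from plan import *
plan(0.4377,0.1518,0.18,25.9)"
```

```text
t 1.15 tcp [0.361  0.2447 0.2051] rot [-90.07   0.11  15.8 ] F [ 0.22 -0.34 -0.33] T [ 0.075 -0.024 -0.025] op 0.524
D [ 76.7 -92.9 -25.1] dyaw 10.1 3
[[1.6, 0.8, -3.7, np.float64(-3.4)], [1.4, 0.8, -3.8, np.float64(-3.4)], [1.2, 0.8, -3.8, np.float64(-3.4)]]
```

Call:
step_arm(steps=[[1.6,0.8,-3.7,-3.4],[1.4,0.8,-3.8,-3.4],[1.2,0.8,-3.8,-3.4],[0,0,0,0]])

```text
time: 1.65
tcp_pos: [0.4411, 0.1465, 0.1797]
tool_rot: [-90.0, 0.2, 26.2]
contact_force: [-0.7, 0.6, -0.2]
opening: 0.529
```

```bash
python3 - <<'E'
from plan import *
plan(0.4377,0.1518,0.0605,25.9)
c=cam("wrist"); save(c,"w1"); print(proj(c,(0.4377,0.1518,0.086)))
W=cloud(c); m=(np.hypot(W[...,0]-.4377,W[...,1]-.1518)<.04)&(abs(W[...,2]-.086)<.008)
print(m.sum(),np.median(W[m],0)); 
v,u=np.nonzero(m); P=np.array([ray(c,a,b,.086)[:2]*1000 for a,b in zip(u,v)],np.float32)
if len(P): print(cv2.minAreaRect(P))
E
```

```text
t 1.65 tcp [0.4411 0.1465 0.1797] rot [-90.02   0.18  26.16] F [-0.68  0.63 -0.25] T [ 0.018 -0.057  0.019] op 0.529
D [  -3.4    5.3 -119.2] dyaw -0.26 3
[[-0.0, 4.0, 0.2, np.float64(0.1)], [-0.0, 4.0, 0.2, np.float64(0.1)], [-0.0, 4.0, 0.2, np.float64(0.1)]]
(np.float64(327.445935177643), np.float64(201.35330205830275))
644 [0.4364951  0.15184006 0.08654964]
((437.1698913574219, 152.51431274414062), (46.363426208496094, 11.566235542297363), 26.270877838134766)
```

View pics/w1.png

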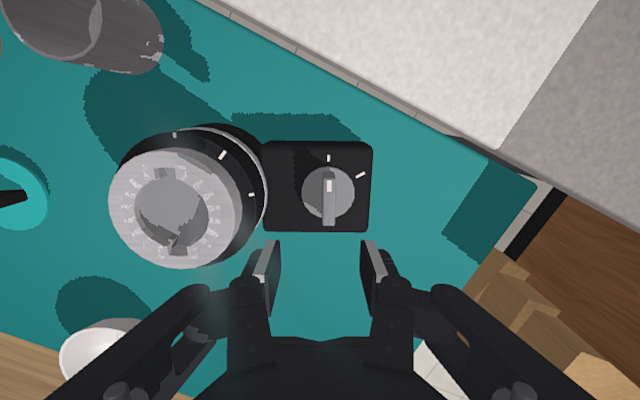

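The wrist view confirms the handle at pixel (328,195), which is (0.437,0.152) at 26.2°. The on-tick at (360,175) is clockwise of it, and the mouth is at (175,205).

Call:
step_arm(steps=[[0,3.0,0.65,0],[0,3.0,0,0],[0,3.0,0,0],[0,1.5,0,0],[0,0,0,0]])

```text
time: 2.33
tcp_pos: [0.4348, 0.1576, 0.0737]
tool_rot: [-90.0, 0.0, 26.3]
contact_force: [1.0, 0.3, -0.0]
opening: 0.527
```

```bash
python3 - <<'E'
from plan import *
plan(0.4373,0.1521,0.0605,26.1)
E
```

```text
t 2.33 tcp [0.4348 0.1576 0.0737] rot [-9.001e+01  4.000e-02  2.633e+01] F [ 1.04  0.27 -0.01] T [ 0.009  0.026 -0.028] op 0.527
D [  2.5  -5.5 -13.2] dyaw -0.23 1
[[-0.02, 1.32, -0.61, np.float64(0.2)]]
```

Call:
step_arm(steps=[[0,0.6,-0.5,0],[0,0.3,0,0],[0,0,0,0]])

```text
time: 2.7
tcp_pos: [0.4376, 0.1537, 0.0659]
tool_rot: [-90.1, -0.1, 26.4]
contact_force: [0.0, 0.2, 1.4]
opening: 0.531
```

```bash
python3 - <<'E'
from plan import *
plan(0.4373,0.1521,0.0605,26.1)
E
```

```text
t 2.7 tcp [0.4376 0.1537 0.0659] rot [-90.06  -0.12  26.37] F [0.01 0.18 1.35] T [ 0.054 -0.     0.029] op 0.531
D [-0.3 -1.6 -5.4] dyaw -0.27 1
[[-0.1, 0.54, -0.12, np.float64(0.3)]]
```

Call:
step_arm(steps=[[0,0.4,-0.1,0],[0,0,0,0]])

```text
time: 2.95
tcp_pos: [0.4383, 0.1527, 0.062]
tool_rot: [-90.1, -0.2, 26.4]
contact_force: [-0.5, 0.2, -0.5]
opening: 0.526
```

Call:
step_arm(steps=[[0,0,0,0],[0,0,0,0],[0,0,0,0],[0,0,0,0]], hand=0.5, force=40)

```text
time: 3.45
tcp_pos: [0.438, 0.1535, 0.0623]
tool_rot: [-90.0, -0.2, 26.3]
contact_force: [0.4, -0.6, 0.7]
opening: 0.128
```

Call:
step_arm(steps=[[0,0,0,8],[0,0,0,8],[0,0,0,8],[0,0,0,8]])

```text
time: 3.95
tcp_pos: [0.4379, 0.1536, 0.0623]
tool_rot: [-89.9, -0.1, -6.6]
contact_force: [0.2, 1.9, 0.3]
opening: 0.135
```

Call:
step_arm(steps=[[0,0,0,8],[0,0,0,8],[0,0,0,6],[0,0,0,4],[0,0,0,2]])

```text
time: 4.58
tcp_pos: [0.4379, 0.1539, 0.0623]
tool_rot: [-89.9, -0.1, -35.5]
contact_force: [-0.2, 2.1, 0.5]
opening: 0.132
```

```bash
python3 - <<'E'
from plan import *
plan(0.4373,0.1521,0.0605,-34)
E
```

```text
t 4.58 tcp [0.4379 0.1539 0.0623] rot [-8.986e+01 -7.000e-02 -3.553e+01] F [-0.17  2.13  0.54] T [0.221 0.136 0.44 ] op 0.132
D [-0.6 -1.8 -1.8] dyaw 1.53 1
[[0.05, 0.18, -0.18, np.float64(-1.5)]]
```

Torque of 0.44 N m says it is at the hard stop. I'll release it and rise.

Call:
step_arm(steps=[[0,0,0,0],[0,0,0,0],[0,0,0,0]], hand=4.0)

```text
time: 4.95
tcp_pos: [0.4381, 0.1536, 0.0623]
tool_rot: [-89.9, -0.1, -35.4]
contact_force: [0.5, 0.3, 0.7]
opening: 0.472
```

Call:
step_arm(steps=[[0,-2,0,0],[0,-4,0,0],[0,-4,0,0],[0,-2,0,0]])

```text
time: 5.45
tcp_pos: [0.4369, 0.1531, 0.1845]
tool_rot: [-90.0, 0.1, -35.4]
contact_force: [-0.0, 0.1, -0.2]
opening: 0.468
```

```bash
python3 - <<'E'
from plan import *
plan(0.4669,-0.2718,0.18,-61.7)
c=cam("wrist"); save(c,"w2")
W=cloud(c); m=(np.hypot(W[...,0]-.4377,W[...,1]-.1518)<.04)&(abs(W[...,2]-.086)<.008)
v,u=np.nonzero(m); P=np.array([ray(c,a,b,.086)[:2]*1000 for a,b in zip(u,v)],np.float32)
if len(P): print(cv2.minAreaRect(P))
m=(np.hypot(W[...,0]-.492,W[...,1]-.04)<.08)&(abs(W[...,2]-.118)<.005)
v,u=np.nonzero(m); P=np.array([ray(c,a,b,.118)[:2] for a,b in zip(u,v)],np.float32)
if len(P): print(cv2.minEnclosingCircle(P),len(P),np.median(W[m],0))
E
```

```text
t 5.45 tcp [0.4369 0.1531 0.1845] rot [-9.003e+01  7.000e-02 -3.537e+01] F [-0.03  0.11 -0.21] T [-0.012  0.024  0.007] op 0.468
D [  30.  -424.9   -4.5] dyaw -26.33 10
[[2.7, 0.0, -3.3, np.float64(2.6)], [2.9, 0.0, -3.2, np.float64(2.6)], [3.0, 0.0, -3.0, np.float64(2.6)], [3.1, 0.0, -2.9, np.float64(2.6)], [3.3, 0.0, -2.7, np.float64(2.6)], [3.4, 0.0, -2.6, np.float64(2.6)], [3.5, 0.0, -2.4, np.float64(2.6)], [3.6, 0.0, -2.3, np.float64(2.6)], [3.7, 0.0, -2.1, np.float64(2.6)], [3.8, 0.0, -1.9, np.float64(2.6)]]
((437.280517578125, 153.46017456054688), (11.304736137390137, 46.21125793457031), 54.63413619995117)
((0.4915170967578888, 0.0416281558573246), 0.05162673071026802) 1463 [0.49770105 0.07393508 0.11852014]
```

View pics/w2.png

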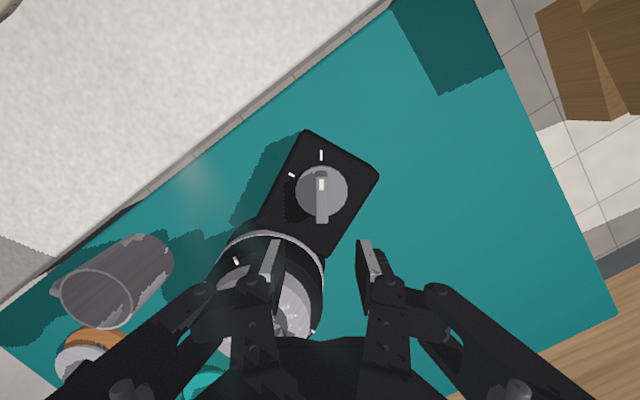

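The handle mark now points at the long on-tick (321,155), and the bar has turned about 61°. Next is the lid.

Call:
step_arm(steps=[[2.7,0,-3.3,2.6],[2.9,0,-3.2,2.6],[3.0,0,-3.0,2.6],[3.1,0,-2.9,2.6],[3.3,0,-2.7,2.6],[3.4,0,-2.6,2.6],[3.5,0,-2.4,2.6],[3.6,0,-2.3,2.6]], hand=4.5)

```text
time: 6.5
tcp_pos: [0.4615, -0.1956, 0.1819]
tool_rot: [-89.9, 0.1, -56.4]
contact_force: [0.3, -0.5, 0.1]
opening: 0.531
```

```bash
python3 - <<'E'
from plan import *
plan(0.4669,-0.2718,0.15,-61.7)
E
```

```text
t 6.5 tcp [ 0.4615 -0.1956  0.1819] rot [-89.93   0.1  -56.45] F [ 0.28 -0.49  0.08] T [ 0.023 -0.023  0.   ] op 0.531
D [  5.4 -76.2 -31.9] dyaw -5.25 2
[[3.3, 1.6, -1.9, np.float64(2.6)], [3.4, 1.6, -1.7, np.float64(2.6)]]
```

Call:
step_arm(steps=[[3.3,1.6,-1.9,2.6],[3.2,1.6,-1.6,2.6],[0,0,0,0],[0,0,0,0]])

```text
time: 7.0
tcp_pos: [0.4655, -0.2733, 0.1461]
tool_rot: [-90.0, 0.2, -62.0]
contact_force: [0.2, 0.0, 0.1]
opening: 0.528
```

```bash
python3 - <<'E'
from plan import *
plan(0.4669,-0.2718,0.034,-61.7)
c=cam("wrist"); save(c,"w3")
W=cloud(c); m=(np.hypot(W[...,0]-.467,W[...,1]+.272)<.05)&(abs(W[...,2]-.063)<.008)
v,u=np.nonzero(m); P=np.array([ray(c,a,b,.063)[:2]*1000 for a,b in zip(u,v)],np.float32)
if len(P): print(cv2.minAreaRect(P),np.median(W[m],0))
E
```

```text
t 7.0 tcp [ 0.4655 -0.2733  0.1461] rot [-89.99   0.25 -61.96] F [0.18 0.03 0.12] T [-0.015 -0.052 -0.031] op 0.528
D [   1.4    1.5 -112.1] dyaw 0.26 3
[[-0.0, 3.7, 0.1, np.float64(-0.1)], [-0.0, 3.7, 0.1, np.float64(-0.1)], [-0.0, 3.7, 0.1, np.float64(-0.1)]]
((466.658447265625, -272.02947998046875), (13.675745964050293, 50.12227249145508), 28.64806365966797) [ 0.46637878 -0.27087856  0.06338669]
```

View pics/w3.png

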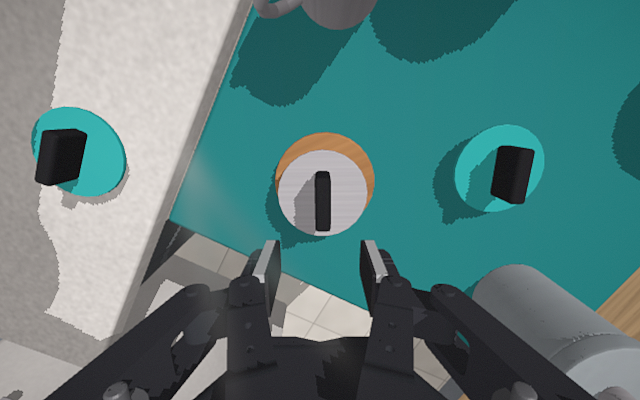

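The steel lid on the coaster is at (322,200), and its bar lies between the fingers. The turquoise ones at (80,150) and (500,170) are not wanted.

Call:
step_arm(steps=[[0,3.0,0.1,0],[0,3.0,0,0],[0,2.6,0,0],[0,1.2,0,0],[0,0,0,0],[0,0,0,0]])

```text
time: 7.8
tcp_pos: [0.4688, -0.2692, 0.0496]
tool_rot: [-89.8, -0.1, -61.5]
contact_force: [0.3, -0.1, 0.1]
opening: 0.526
```

```bash
python3 - <<'E'
from plan import *
plan(0.4667,-0.272,0.035,-61.4)
E
```

```text
t 7.8 tcp [ 0.4688 -0.2692  0.0496] rot [-89.85  -0.14 -61.52] F [ 0.25 -0.12  0.06] T [ 0.025 -0.02  -0.044] op 0.526
D [ -2.1  -2.8 -14.6] dyaw 0.12 1
[[0.14, 1.46, -0.32, np.float64(-0.1)]]
```

Call:
step_arm(steps=[[0.15,0.9,-0.3,0],[0,0.5,0,0],[0,0,0,0]])

```text
time: 8.18
tcp_pos: [0.4672, -0.2727, 0.036]
tool_rot: [-89.8, -0.3, -61.5]
contact_force: [-0.9, -0.0, -0.4]
opening: 0.527
```

```bash
python3 - <<'E'
from plan import *
plan(0.4667,-0.272,0.035,-61.4)
E
```

```text
t 8.18 tcp [ 0.4672 -0.2727  0.036 ] rot [-89.81  -0.27 -61.52] F [-0.89 -0.01 -0.38] T [-0.03  -0.003 -0.026] op 0.527
D [-0.5  0.7 -1. ] dyaw 0.12 1
[[-0.09, 0.1, -0.01, np.float64(-0.1)]]
```

Call:
step_arm(steps=[[0,0,0,0],[0,0,0,0],[0,0,0,0],[0,0,0,0]], hand=0.5, force=70)

```text
time: 8.68
tcp_pos: [0.4674, -0.2728, 0.0363]
tool_rot: [-89.8, -0.3, -61.5]
contact_force: [-0.2, 0.2, -0.8]
opening: 0.149
```

Call:
step_arm(steps=[[0,-1,0,0],[0,-3,0,0],[0,-4,0,0],[0,-4,0,0],[0,-3,0,0],[0,0,0,0]])

```text
time: 9.43
tcp_pos: [0.4663, -0.2721, 0.1939]
tool_rot: [-89.8, -0.4, -61.5]
contact_force: [0.6, 0.2, -1.2]
opening: 0.149
```

```bash
python3 - <<'E'
from plan import *
plan(0.492,0.0405,0.19,26)
c=cam("wrist"); save(c,"w4")
E
```

```text
t 9.43 tcp [ 0.4663 -0.2721  0.1939] rot [-89.77  -0.37 -61.52] F [ 0.64  0.23 -1.2 ] T [ 0.005 -0.001  0.008] op 0.149
D [ 25.7 312.6  -3.9] dyaw 87.52 10
[[-2.6, 0.0, 1.7, np.float64(-8.8)], [-2.3, 0.0, 2.1, np.float64(-8.8)], [-2.0, 0.0, 2.4, np.float64(-8.8)], [-1.6, 0.0, 2.7, np.float64(-8.8)], [-1.2, 0.0, 2.9, np.float64(-8.8)], [-0.7, 0.0, 3.1, np.float64(-8.8)], [-0.2, 0.0, 3.1, np.float64(-8.8)], [0.2, 0.0, 3.1, np.float64(-8.8)], [0.7, 0.0, 3.1, np.float64(-8.8)], [1.2, 0.0, 2.9, np.float64(-8.8)]]
```

View pics/w4.png

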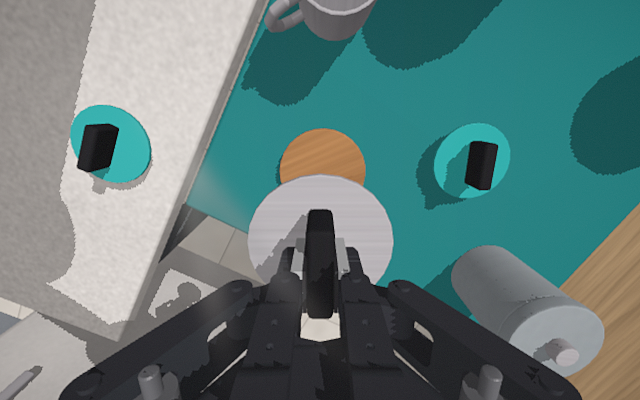

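```bash
python3 - <<'E'
from plan import *
plan(0.54,-0.058,0.19,26)
E
```

```text
t 9.47 tcp [ 0.4658 -0.2717  0.1924] rot [-89.82  -0.22 -61.52] F [ 1.24 -0.07 -1.16] T [ 0.02   0.005 -0.027] op 0.151
D [ 74.2 213.7  -2.4] dyaw 87.52 10
[[-1.5, 0.0, 1.7, np.float64(-8.8)], [-1.3, 0.0, 1.9, np.float64(-8.8)], [-1.0, 0.0, 2.1, np.float64(-8.8)], [-0.6, 0.0, 2.2, np.float64(-8.8)], [-0.3, 0.0, 2.2, np.float64(-8.8)], [0.1, 0.0, 2.3, np.float64(-8.8)], [0.4, 0.0, 2.2, np.float64(-8.8)], [0.7, 0.0, 2.1, np.float64(-8.8)], [1.0, 0.0, 2.0, np.float64(-8.8)], [1.3, 0.0, 1.8, np.float64(-8.8)]]
```

Call:
step_arm(steps=[[-1.5,0,1.7,-8.8],[-1.3,0,1.9,-8.8],[-1.0,0,2.1,-8.8],[-0.6,0,2.2,-8.8],[-0.3,0,2.2,-8.8],[0.1,0,2.3,-8.8],[0.4,0,2.2,-8.8],[0.7,0,2.1,-8.8]])

```text
time: 10.48
tcp_pos: [0.5191, -0.0926, 0.1805]
tool_rot: [-89.3, 0.7, 11.0]
contact_force: [-0.4, 0.8, -2.1]
opening: 0.151
```

Call:
step_arm(steps=[[1.0,0,2.0,-8.8],[1.3,0,1.8,-8.8],[0,0,0,0],[0,0,0,0]])

```text
time: 10.98
tcp_pos: [0.5292, -0.047, 0.1752]
tool_rot: [-88.8, 0.8, 29.1]
contact_force: [-0.5, 0.2, -0.6]
opening: 0.151
```

```bash
python3 - <<'E'
from plan import *
plan(0.54,-0.058,0.19,26)
c=cam("wrist"); save(c,"w5"); np.save("w5.npy",c,allow_pickle=True)
W=cloud(c)
m=(np.hypot(W[...,0]-.492,W[...,1]-.04)<.08)&(abs(W[...,2]-.118)<.004)
v,u=np.nonzero(m); P=np.array([ray(c,a,b,.118)[:2] for a,b in zip(u,v)],np.float32)
if len(P): print(cv2.minEnclosingCircle(P),len(P),np.median(W[m],0))
E
```

```text
t 10.97 tcp [ 0.5292 -0.047   0.1752] rot [-88.75   0.82  29.13] F [-0.45  0.23 -0.63] T [ 0.012 -0.041  0.001] op 0.151
D [ 10.8 -11.   14.8] dyaw -3.13 1
[[0.39, -1.51, -1.46, np.float64(3.1)]]
((0.4918461740016937, 0.03936232998967171), 0.05069458857178688) 6772 [0.48258902 0.04294302 0.11850139]
```

View pics/w5.png

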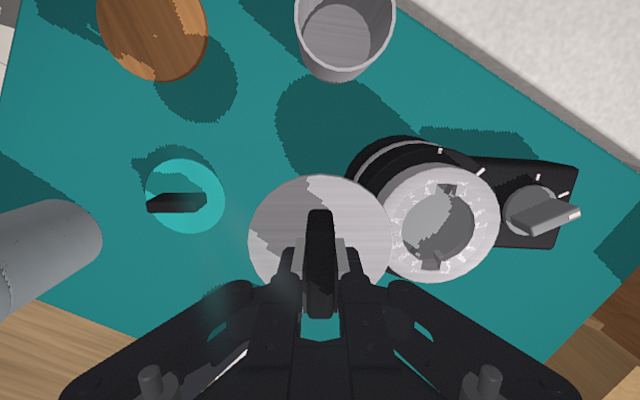

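The held lid is at (320,230), and the mouth is clear at (437,222) with its slots at (450,190) and (430,262). There is some tilt drift (~1.4°), so I'll check how it reacts to slower motion.

Call:
step_arm(steps=[[0.1,-0.5,-0.3,1.5],[0.1,-0.5,0,1.5],[0,-0.3,0,0],[0,0,0,0],[0,0,0,0]])

```text
time: 11.65
tcp_pos: [0.5328, -0.0505, 0.1892]
tool_rot: [-88.8, 0.9, 25.7]
contact_force: [-0.5, -0.4, -1.4]
opening: 0.148
```

```bash
cat >> plan.py <<'E'
def tilt():
    R=Ro.from_euler("xyz",r.read_state()["tool_rot"],degrees=True).as_matrix()
    print("tool y world tilt deg x,y:",np.degrees(R[:2,1]).round(2))
E
python3 - <<'E'
from plan import *
plan(0.4927,0.0402,0.19,26); tilt()
E
```

```text
t 11.65 tcp [ 0.5328 -0.0505  0.1892] rot [-88.83   0.88  25.66] F [-0.51 -0.42 -1.35] T [ 0.015 -0.037 -0.041] op 0.148
D [-40.1  90.7   0.8] dyaw 0.34 3
[[0.1, 0.0, 3.3, np.float64(-0.1)], [0.1, -0.0, 3.3, np.float64(-0.1)], [0.1, -0.0, 3.3, np.float64(-0.1)]]
tool y world tilt deg x,y: [-1.3   0.68]
```

Call:
step_arm(steps=[[0,0,0,8.8],[0,0,0,8.8],[0,0,0,8.8],[0,0,0,8.8],[0,0,0,8.8],[0,0,0,0],[0,0,0,0]])

```text
time: 12.52
tcp_pos: [0.5322, -0.0502, 0.1884]
tool_rot: [-89.8, 1.5, -19.5]
contact_force: [-0.8, -0.5, -0.7]
opening: 0.149
```

```bash
python3 - <<'E'
from plan import *
plan(0.4927,0.0402,0.19,26); tilt()
E
```

```text
t 12.53 tcp [ 0.5322 -0.0502  0.1884] rot [-89.8    1.55 -19.46] F [-0.77 -0.51 -0.73] T [ 0.042  0.026 -0.037] op 0.149
D [-39.5  90.4   1.6] dyaw 45.46 5
[[-1.3, 0.0, 1.4, np.float64(-9.1)], [-1.1, -0.0, 1.6, np.float64(-9.1)], [-0.8, -0.0, 1.8, np.float64(-9.1)], [-0.5, -0.0, 1.9, np.float64(-9.1)], [-0.2, -0.0, 2.0, np.float64(-9.1)]]
tool y world tilt deg x,y: [-1.39  0.71]
```

```bash
python3 - <<'E'
from plan import *
plan(0.48,-0.20,0.19,-75,n=6)
E
```

```text
t 12.53 tcp [ 0.5322 -0.0502  0.1884] rot [-89.8    1.55 -19.46] F [-0.77 -0.51 -0.73] T [ 0.042  0.026 -0.037] op 0.149
D [ -52.2 -149.8    1.6] dyaw -55.54 6
[[0.0, -0.0, -2.6, np.float64(9.3)], [0.4, -0.0, -2.6, np.float64(9.3)], [0.9, -0.0, -2.5, np.float64(9.3)], [1.2, -0.0, -2.3, np.float64(9.3)], [1.6, -0.0, -2.1, np.float64(9.3)], [1.9, -0.0, -1.8, np.float64(9.3)]]
```

Call:
step_arm(steps=[[0,0,-2.6,9.3],[0.4,0,-2.6,9.3],[0.9,0,-2.5,9.3],[1.2,0,-2.3,9.3],[1.6,0,-2.1,9.3],[1.9,0,-1.8,9.3],[0,0,0,0],[0,0,0,0]])

```text
time: 13.52
tcp_pos: [0.4778, -0.2019, 0.1878]
tool_rot: [-91.2, 1.0, -75.8]
contact_force: [-0.2, -0.7, -1.7]
opening: 0.146
```

```bash
python3 - <<'E'
from plan import *
tilt()
plan(0.54,-0.058,0.19,-75,maxmm=20)
E
```

```text
tool y world tilt deg x,y: [-1.37  0.72]
t 13.53 tcp [ 0.4778 -0.2019  0.1878] rot [-91.15   1.03 -75.78] F [-0.16 -0.67 -1.65] T [ 0.01  -0.015 -0.004] op 0.146
D [ 62.2 143.9   2.2] dyaw 0.78 8
[[-1.6, -0.0, 1.2, np.float64(-0.1)], [-1.6, -0.0, 1.2, np.float64(-0.1)], [-1.5, -0.0, 1.2, np.float64(-0.1)], [-1.5, -0.0, 1.2, np.float64(-0.1)], [-1.5, -0.0, 1.2, np.float64(-0.1)], [-1.5, -0.0, 1.2, np.float64(-0.1)], [-1.5, -0.0, 1.2, np.float64(-0.1)], [-1.5, -0.0, 1.2, np.float64(-0.1)]]
```

Call:
step_arm(steps=[[-1.6,0,1.2,-8],[-1.3,0,1.4,-8],[-1.1,0,1.6,-8],[-0.9,0,1.8,-8],[0,0,0,0]])

```text
time: 14.15
tcp_pos: [0.5115, -0.1236, 0.188]
tool_rot: [-90.3, 1.5, -41.8]
contact_force: [0.8, -0.7, -1.2]
opening: 0.15
```

```bash
python3 - <<'E'
from plan import *
tilt()
plan(0.4927,0.0402,0.19,26,maxmm=25,maxdeg=5)
E
```

```text
tool y world tilt deg x,y: [-1.37  0.75]
t 14.15 tcp [ 0.5115 -0.1236  0.188 ] rot [-90.35   1.52 -41.76] F [ 0.79 -0.71 -1.21] T [-0.084  0.024 -0.014] op 0.15
D [-18.8 163.8   2. ] dyaw 67.76 14
[[-0.9, 0.0, 0.8, np.float64(-4.8)], [-0.8, -0.0, 0.9, np.float64(-4.8)], [-0.7, -0.0, 0.9, np.float64(-4.8)], [-0.7, -0.0, 1.0, np.float64(-4.8)], [-0.6, -0.0, 1.0, np.float64(-4.8)], [-0.5, -0.0, 1.1, np.float64(-4.8)], [-0.4, -0.0, 1.1, np.float64(-4.8)], [-0.3, -0.0, 1.1, np.float64(-4.8)], [-0.2, -0.0, 1.2, np.float64(-4.8)], [-0.1, -0.0, 1.2, np.float64(-4.8)], [0.0, -0.0, 1.2, np.float64(-4.8)], [0.1, -0.0, 1.2, np.float64(-4.8)], [0.2, -0.0, 1.2, np.float64(-4.8)], [0.3, -0.0, 1.1, np.float64(-4.8)]]
```

Call:
step_arm(steps=[[-0.9,0,0.8,-4.8],[-0.8,0,0.9,-4.8],[-0.7,0,0.9,-4.8],[-0.7,0,1.0,-4.8],[-0.6,0,1.0,-4.8],[-0.5,0,1.1,-4.8],[-0.4,0,1.1,-4.8],[-0.3,0,1.1,-4.8]])

```text
time: 15.15
tcp_pos: [0.4986, -0.028, 0.1895]
tool_rot: [-89.4, 1.4, -2.5]
contact_force: [-0.2, 1.0, -0.3]
opening: 0.151
```

```bash
python3 - <<'E'
from plan import *
tilt()
plan(0.4927,0.0402,0.185,26,maxmm=25,maxdeg=5)
E
```

```text
tool y world tilt deg x,y: [-1.39  0.69]
t 15.15 tcp [ 0.4986 -0.028   0.1895] rot [-89.37   1.42  -2.46] F [-0.19  0.97 -0.26] T [ 0.017  0.005 -0.012] op 0.151
D [-5.9 68.2 -4.5] dyaw 28.46 6
[[-0.1, 0.1, 1.1, np.float64(-4.7)], [-0.1, 0.1, 1.1, np.float64(-4.7)], [0.0, 0.1, 1.1, np.float64(-4.7)], [0.1, 0.1, 1.1, np.float64(-4.7)], [0.2, 0.1, 1.1, np.float64(-4.7)], [0.3, 0.1, 1.1, np.float64(-4.7)]]
```

Call:
step_arm(steps=[[-0.1,0.1,1.1,-4.7],[-0.1,0.1,1.1,-4.7],[0,0.1,1.1,-4.7],[0.1,0.1,1.1,-4.7],[0.2,0.1,1.1,-4.7],[0.2,0.1,0.9,-4.3],[0,0,0,0],[0,0,0,0]])

```text
time: 16.15
tcp_pos: [0.49, 0.0374, 0.1846]
tool_rot: [-88.8, 1.0, 25.9]
contact_force: [-0.4, 0.8, -1.1]
opening: 0.153
```

```bash
python3 - <<'E'
from plan import *
tilt()
plan(0.4927,0.0402,0.155,26)
c=cam("wrist"); save(c,"w6"); np.save("w6.npy",c,allow_pickle=True)
c=cam("scene"); save(c,"s6",(260,110,420,240),5)
c=cam("top"); save(c,"t6",(190,130,350,260),5)
E
```

```text
tool y world tilt deg x,y: [-1.38  0.62]
t 16.15 tcp [0.49   0.0374 0.1846] rot [-88.84   0.97  25.89] F [-0.45  0.81 -1.1 ] T [-0.002  0.007  0.048] op 0.153
D [  2.7   2.8 -29.6] dyaw 0.11 1
[[0.41, 2.95, 0.08, np.float64(-0.1)]]
```

View pics/w6.png

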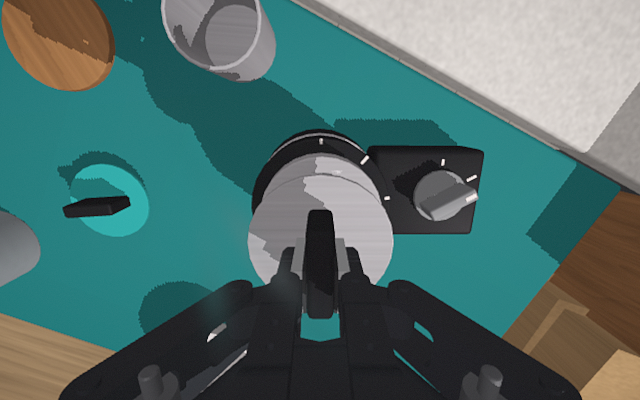

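View pics/s6.png

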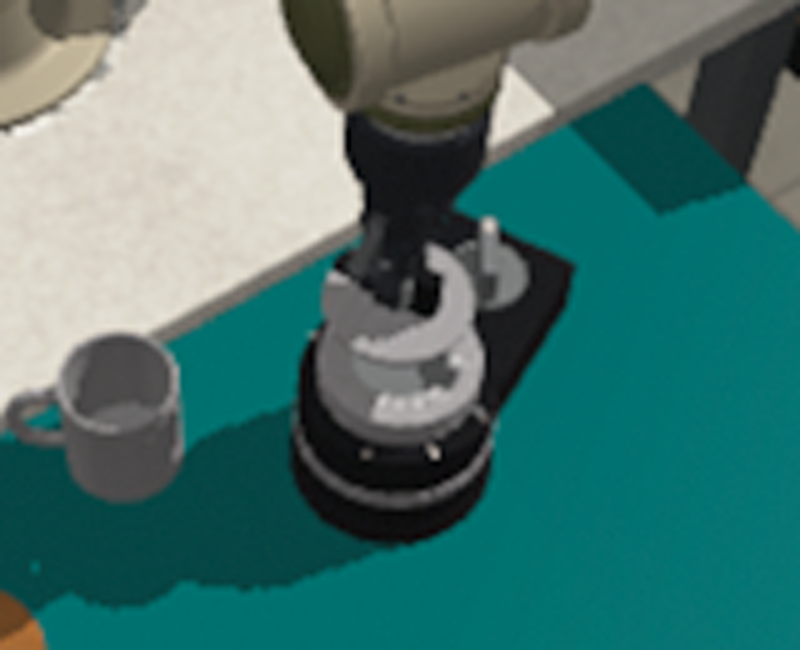

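```bash
python3 - <<'E'
from plan import *
c=np.load("w6.npy",allow_pickle=True).item(); W=cloud(c)
im=c["img"].astype(int); sat=im.max(2)-im.min(2)
m=(np.hypot(W[...,0]-.49,W[...,1]-.037)<.055)&(abs(W[...,2]-.1773)<.006)&(sat<40)
P=W[m]; print(m.sum(),np.median(P,0))
A=np.c_[P[:,:2]-P[:,:2].mean(0),np.ones(len(P))]; s=np.linalg.lstsq(A,P[:,2],rcond=None)[0]; print("plane slope deg",np.degrees(s[:2]),s[2])
# outer boundary points fit
from scipy.optimize import least_squares
h=np.median(P[:,2])
cs,_=cv2.findContours(m.astype(np.uint8),cv2.RETR_EXTERNAL,cv2.CHAIN_APPROX_NONE)
k=max(cs,key=len)[:,0]; k=k[k[:,1]<285]
Q=np.array([ray(c,a,b,h)[:2] for a,b in k])
f=least_squares(lambda q:np.hypot(Q[:,0]-q[0],Q[:,1]-q[1])-.044,[.49,.037],loss="soft_l1",f_scale=.001); print(f.x,np.median(abs(f.fun)))
E
```

```text
9066 [0.47342383 0.02274217 0.17842916]
plane slope deg [-1.5693728   0.64231284] 0.17836287085665709
[0.49017256 0.03701962] 0.001204440768931371
```

Call:
step_arm(steps=[[0.2,1.2,0.05,0],[0.1,1.2,0,0],[0.1,0.8,0,0],[0,0,0,0],[0,0,0,0]])

```text
time: 16.92
tcp_pos: [0.4926, 0.0398, 0.1494]
tool_rot: [-88.8, 1.0, 25.8]
contact_force: [-0.2, -0.0, -1.3]
opening: 0.149
```

```bash
python3 - <<'E'
from plan import *
tilt()
plan(0.4922,0.0401,0.149,26)
E
```

```text
tool y world tilt deg x,y: [-1.47  0.64]
t 16.93 tcp [0.4926 0.0398 0.1494] rot [-88.78   1.05  25.85] F [-0.22 -0.   -1.32] T [-0.035 -0.008 -0.054] op 0.149
D [-0.4  0.3 -0.4] dyaw 0.15 1
[[-0.02, 0.05, 0.04, np.float64(-0.2)]]
```

Call:
step_arm(steps=[[0,0.3,0,0],[0,0.3,0,0],[0,0.3,0,0],[0,0.2,0,0]])

```text
time: 17.42
tcp_pos: [0.4926, 0.0398, 0.1384]
tool_rot: [-88.8, 1.0, 25.8]
contact_force: [-0.4, 0.3, -1.5]
opening: 0.149
```

```bash
python3 - <<'E'
from plan import *
tilt()
plan(0.4922,0.0401,0.1303,26)
E
```

```text
tool y world tilt deg x,y: [-1.39  0.62]
t 17.43 tcp [0.4926 0.0398 0.1384] rot [-88.83   0.98  25.84] F [-0.42  0.27 -1.53] T [-0.011 -0.021  0.011] op 0.149
D [-0.4  0.3 -8.1] dyaw 0.16 1
[[-0.01, 0.81, 0.02, np.float64(-0.2)]]
```

The plug went in to 0.138 without contact, below the 0.144 where it would have landed on the rim. Continuing to home.

Call:
step_arm(steps=[[0,0.3,0,0],[0,0.3,0,0],[0,0.2,0,0],[0,0.15,0,0]])

```text
time: 17.92
tcp_pos: [0.4924, 0.04, 0.131]
tool_rot: [-88.9, 0.9, 25.9]
contact_force: [-10.6, 0.5, 19.6]
opening: 0.151
```

```bash
python3 - <<'E'
from plan import *
tilt()
plan(0.4922,0.0401,0.1303,26)
E
```

```text
tool y world tilt deg x,y: [-1.33  0.59]
t 17.93 tcp [0.4924 0.04   0.131 ] rot [-88.89   0.94  25.87] F [-10.56   0.53  19.58] T [-0.149  1.143 -0.057] op 0.151
D [-0.2  0.1 -0.7] dyaw 0.13 1
[[-0.01, 0.07, 0.01, np.float64(-0.1)]]
```

Call:
step_arm(steps=[[0,0.15,0,0],[0,0.15,0,0],[0,0.15,0,0],[0,0.15,0,0]])

```text
time: 18.42
tcp_pos: [0.4923, 0.04, 0.1309]
tool_rot: [-89.1, 0.8, 25.9]
contact_force: [-8.2, 0.4, 14.7]
opening: 0.149
```

```bash
python3 - <<'E'
from plan import *
tilt()
plan(0.4922,0.0401,0.1303,26)
E
```

```text
tool y world tilt deg x,y: [-1.14  0.47]
t 18.43 tcp [0.4923 0.04   0.1309] rot [-89.08   0.82  25.93] F [-8.18  0.43 14.66] T [-0.081  0.987 -0.085] op 0.149
D [-0.1  0.1 -0.6] dyaw 0.07 1
[[-0.0, 0.06, 0.01, np.float64(-0.1)]]
```

Call:
step_arm(steps=[[0,0.3,0,0],[0,0.3,0,0],[0,0.3,0,0],[0,0.3,0,0],[0,0.3,0,0],[0,0.3,0,0]])

```text
time: 19.18
tcp_pos: [0.4927, 0.0401, 0.13]
tool_rot: [-89.6, 0.4, 26.1]
contact_force: [-14.8, -0.5, 31.0]
opening: 0.151
```

```bash
python3 - <<'E'
from plan import *
tilt()
plan(0.4922,0.0401,0.1303,26)
E
```

```text
tool y world tilt deg x,y: [-0.54  0.18]
t 19.18 tcp [0.4927 0.0401 0.13  ] rot [-89.6    0.4   26.09] F [-14.84  -0.53  30.96] T [-0.062  1.988 -0.158] op 0.151
D [-0.5 -0.   0.3] dyaw -0.09 1
[[-0.04, -0.03, 0.02, np.float64(0.1)]]
```

Call:
step_arm(steps=[[0,0.3,0,0],[0,0.3,0,0],[0,0.3,0,0],[0,0.3,0,0],[0,0.1,0,0]])

```text
time: 19.8
tcp_pos: [0.4931, 0.0401, 0.1302]
tool_rot: [-90.0, 0.0, 26.2]
contact_force: [-0.2, 0.1, -0.9]
opening: 0.151
```

```bash
python3 - <<'E'
from plan import *
tilt()
plan(0.4922,0.0401,0.1303,26)
c=cam("scene"); save(c,"s7",(300,130,400,230),6)
c=cam("wrist"); save(c,"w7"); np.save("w7.npy",c,allow_pickle=True)
E
```

```text
tool y world tilt deg x,y: [-0.05  0.01]
t 19.8 tcp [0.4931 0.0401 0.1302] rot [-8.997e+01  4.000e-02  2.615e+01] F [-0.24  0.08 -0.92] T [ 0.109 -0.014  0.003] op 0.151
D [-0.9 -0.   0.1] dyaw -0.15 1
[[-0.08, -0.01, 0.04, np.float64(0.2)]]
```

View pics/s7.png

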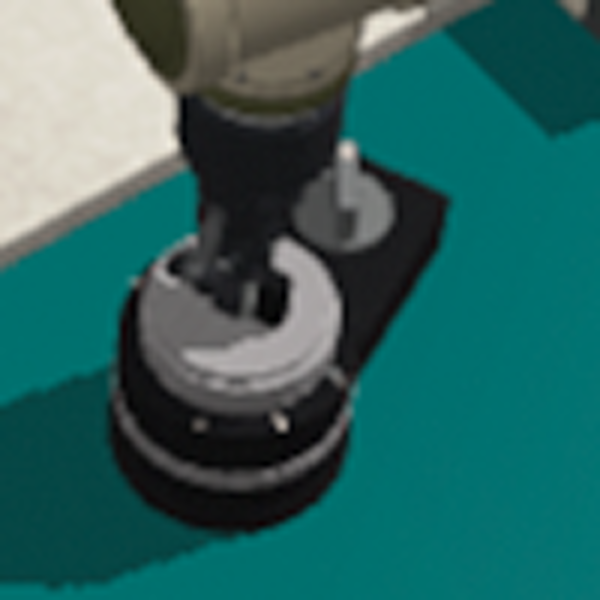

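View pics/w7.png

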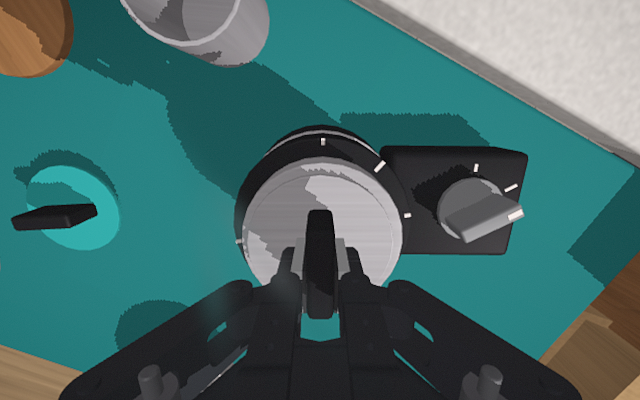

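The tool is level again and the lid sits at home height. The bar points at the entry tick (323,142); the half-way tick is at (379,167). I'll do a seat check with a light press.

Call:
step_arm(steps=[[0,0.2,0,0],[0,0.2,0,0]])

```text
time: 20.15
tcp_pos: [0.4931, 0.0401, 0.13]
tool_rot: [-90.0, 0.0, 26.2]
contact_force: [-11.4, -0.6, 23.8]
opening: 0.153
```

```bash
python3 - <<'E'
from plan import *
tilt()
plan(0.4922,0.0401,0.1303,26)
c=cam("wrist"); W=cloud(c)
m=(np.hypot(W[...,0]-.492,W[...,1]-.04)<.04)&(abs(W[...,2]-.123)<.006)
P=W[m]; print(m.sum(),np.median(P,0))
E
```

```text
tool y world tilt deg x,y: [ 0.   -0.03]
t 20.15 tcp [0.4931 0.0401 0.13  ] rot [-9.003e+01  1.000e-02  2.618e+01] F [-11.37  -0.57  23.82] T [ 0.265  1.762 -0.016] op 0.153
D [-0.9  0.   0.3] dyaw -0.18 1
[[-0.08, -0.03, 0.04, np.float64(0.2)]]
7245 [0.47693466 0.02859333 0.12361032]
```

Call:
step_arm(steps=[[0,0,0,0],[0,0,0,4],[0,0.03,0,4],[0,0.03,0,4],[0,0.03,0,4],[0,0.03,0,4]])

```text
time: 20.95
tcp_pos: [0.4936, 0.0411, 0.1301]
tool_rot: [-90.0, -0.1, 5.6]
contact_force: [-3.3, -0.7, 6.2]
opening: 0.15
```

```bash
python3 - <<'E'
from plan import *
tilt()
plan(0.4931,0.0401,0.13,-14)
E
```

```text
tool y world tilt deg x,y: [0.11 0.06]
t 20.95 tcp [0.4936 0.0411 0.1301] rot [-89.95  -0.12   5.63] F [-3.34 -0.68  6.17] T [0.07  0.467 0.183] op 0.15
D [-0.5 -1.  -0.1] dyaw -19.63 3
[[-0.02, 0.0, -0.03, np.float64(6.5)], [-0.02, 0.0, -0.03, np.float64(6.5)], [-0.01, 0.0, -0.04, np.float64(6.5)]]
```

Call:
step_arm(steps=[[0,0.03,-0.05,4],[0,0.03,0,4],[0,0.03,0,4],[0,0.03,0,3],[0,0.03,0,1]])

```text
time: 21.58
tcp_pos: [0.4936, 0.0409, 0.13]
tool_rot: [-90.0, -0.1, -10.8]
contact_force: [-4.0, 0.3, 6.8]
opening: 0.15
```

```bash
python3 - <<'E'
from plan import *
tilt()
plan(0.4931,0.0401,0.13,-14)
c=cam("wrist"); save(c,"w8"); np.save("w8.npy",c,allow_pickle=True)
c=cam("top"); save(c,"t8",(190,130,350,260),5)
c=cam("scene"); save(c,"s8",(300,130,400,230),6)
E
```

```text
tool y world tilt deg x,y: [0.11 0.02]
t 21.57 tcp [0.4936 0.0409 0.13  ] rot [-89.96  -0.1  -10.79] F [-4.03  0.33  6.84] T [0.083 0.462 0.242] op 0.15
D [-0.5 -0.8 -0. ] dyaw -3.21 1
[[-0.04, 0.0, -0.09, np.float64(3.2)]]
```

View pics/w8.png

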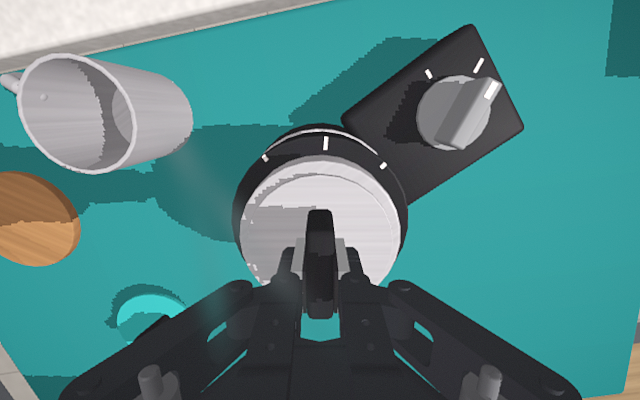

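View pics/s8.png

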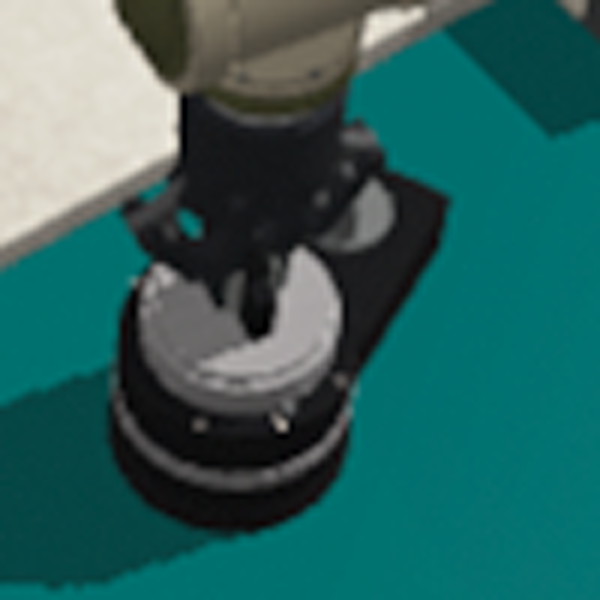

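Call:
step_arm(steps=[[0,0.03,-0.03,2],[0,0.03,-0.02,1.5],[0,0.03,0,0.2],[0,0.03,0,0],[0,0.03,0,0]])

```text
time: 22.35
tcp_pos: [0.4936, 0.0407, 0.13]
tool_rot: [-90.0, -0.1, -14.4]
contact_force: [-2.4, 0.2, 6.5]
opening: 0.149
```

```bash
python3 - <<'E'
from plan import *
tilt()
plan(0.4931,0.0401,0.13,-14)
c=cam("wrist"); save(c,"w9",(220,110,420,260),4); np.save("w9.npy",c,allow_pickle=True)
W=cloud(c)
zt=.157
m=(np.hypot(W[...,0]-.493,W[...,1]-.04)<.035)&(abs(W[...,2]-zt)<.004)
P=W[m]; print(m.sum(),np.median(P,0)); v,u=np.nonzero(m); Q=np.array([ray(c,a,b,zt)[:2]*1000 for a,b in zip(u,v)],np.float32)
print(cv2.minAreaRect(Q))
m=(np.hypot(W[...,0]-.492,W[...,1]-.04)<.04)&(abs(W[...,2]-.123)<.006); print(np.median(W[m],0))
# ticks: bright pixels near shoulder
im=c["img"].astype(int)
m=(np.hypot(W[...,0]-.492,W[...,1]-.04)<.066)&(abs(W[...,2]-.095)<.006)&(im.min(2)>150)
n,l,s,ce=cv2.connectedComponentsWithStats(m.astype(np.uint8))
for i in range(1,n):
    if s[i,4]>8:
        p=ray(c,*ce[i],.095); print(ce[i].round(1),s[i,4],p.round(4),np.degrees(np.arctan2(p[1]-.0399,p[0]-.492)).round(1))
E
```

```text
tool y world tilt deg x,y: [0.12 0.01]
t 22.35 tcp [0.4936 0.0407 0.13  ] rot [-89.96  -0.12 -14.43] F [-2.38  0.25  6.54] T [0.063 0.463 0.093] op 0.149
D [-0.5 -0.6 -0. ] dyaw 0.43 1
[[-0.04, 0.0, -0.07, np.float64(-0.4)]]
2960 [0.48738073 0.04075249 0.15736547]
((492.20623779296875, 40.237388610839844), (44.96982955932617, 39.215660095214844), 24.6407413482666)
[0.4772631  0.04721517 0.12363027]
[319.5 142.5] 56 [0.4369 0.0545 0.095 ] 165.1
[260.1 161. ] 24 [0.4388 0.0143 0.095 ] -154.3
[379.  161.1] 30 [0.458  0.0889 0.095 ] 124.7
```

View pics/w9.png

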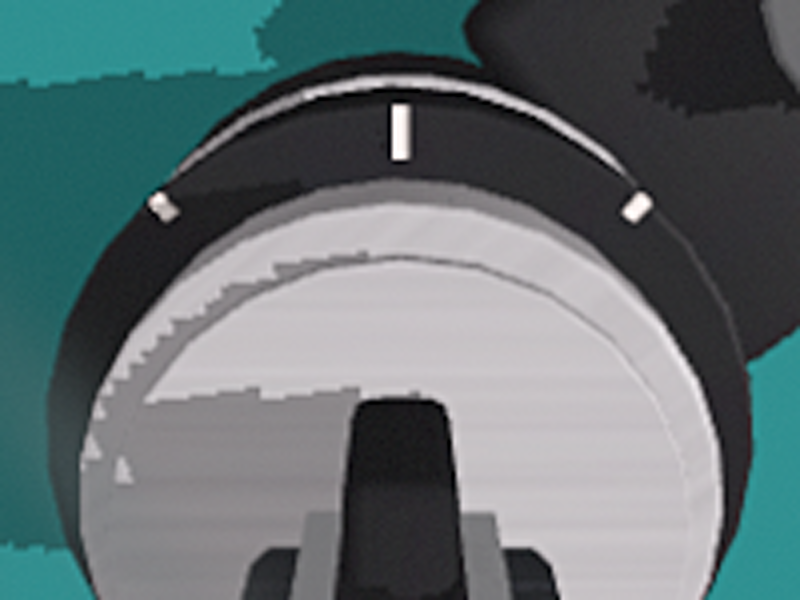

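The bar points at the long half-way tick (crop (400,130)), the cap lies at 123.6 mm, and the turn is about 40°. One last stability and bystander check, then hand in.

```bash
python3 - <<'E'
from plan import *
for i in range(3): c=cam("top")
plan(0.4931,0.0401,0.13,-14)
a=np.load("top0.npy",allow_pickle=True).item()["img"].astype(int); d=abs(c["img"].astype(int)-a).max(2)
for n,b in dict(mug=(312,222,365,268),bowl=(255,70,312,125),can=(382,72,432,130),turq=(335,138,380,178)).items():
    print(n,(d[b[1]:b[3],b[0]:b[2]]>40).mean().round(3))
save(c,"t10")
r.sign_off()
E
```

```text
t 22.55 tcp [0.4936 0.0407 0.1301] rot [-89.95  -0.12 -14.44] F [-3.81  0.35  7.43] T [0.103 0.505 0.137] op 0.153
D [-0.5 -0.6 -0.1] dyaw 0.44 1
[[-0.04, 0.01, -0.07, np.float64(-0.4)]]
mug 0.043
bowl 0.0
can 0.0
turq 0.0
the job is handed in; nothing more can be done
```

I finished the job and handed it in at 22.55 s, with the gripper still holding the lid at the half-way tick.

- **Switch:** I turned the handle clockwise about 61°, to its hard stop. After I let go, its mark pointed at the on-tick, and it still did in a wrist picture during the twist.
- **Lid:** I took the steel-capped lid off the coaster and put it through the collar's slots. The cap's upper face measured 123.6 mm; 123 mm means fully home.
- **Pulse position:** I twisted the lid clockwise from 26.0° to -14.4°, about 40° from entry. The bar lines up with the long tick and stayed well short of the 48° where the click balls start. The last reading was steady, with about 7 N of downward press and 70 N of grip.
- **Bystanders:** The before-and-after pictures show no change at the bowl and canister. At the mug, 4% of pixels changed; I put that down to the arm's shadow but did not check further.

**Tilt on the way:** The tool picked up about 1.4° of tilt while carrying the lid, and I did not find out why. Pressing the lid onto the collar brought the tilt back to about 0.1°. The highest wrist force I read in that step was about 34 N.

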